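Fit the spindle of a tube rotator and clamp it

ROBOT

A 6-joint arm with a two-finger parallel gripper is mounted at the origin on a cart in front of the work surface, level with it; the furniture and walls round the work are solid. World frame = base frame: x ahead of the robot, y to its left, z up, the work surface at z = 0. Lengths are in m, angles in rad, forces in N, time in s.
With the tool pointing down it reaches from about 0.2 to 0.875 m from the base axis. Payload 3.4 kg.
Tool frame: the origin (TCP) lies at the very end of the fingers, on their centre line; the grasp point (between the pads) lies 19 mm behind it (arm.tcp_to_grasp is the distance from the TCP to the grasp point, in m); z points along the fingers, y is the line along which they close (so a half turn about z gives the same grasp; the last joint's range is limited). The gripper opens to 94 mm and grips with 3 to 60 N. Pads are 16 mm wide; open, the fingers measure 119 mm over their backs; the gripper's body (75 mm by 177 mm) begins 78 mm behind the grasp point.
Start: joints at [-1.376, 0.276, 1.505, -0, 1.361, -0.121], TCP at [0.179, -0.547, 0.205] pointing down, gripper open.
Joint ranges: [-2.89, 2.89], [-0.75, 2.08], [0.22, 2.7], [-1.18, 4.32], [0.11, 2.71], [-2.7, 2.7]. Speed limits (rad/s): [2.57, 2.57, 3.14, 3.14, 3.14, 3.14].

INTERFACE

Orientations are given as a unit quaternion [w, x, y, z].
In Python, from rig import telemetry, capture, get_calibration, order, arm gives the robot as it stands.
- The arm moves only by the shell command python3 -m pendant 'ROWS'. ROWS is JSON, a list of rows, each a list of 7 numbers: the shift along the tool's x, y, z in mm, then the turn, a rotation vector about the tool's x, y, z in rad, then the closure, from -1 (fully open) to 1 (shut), so that 0 is half open. In form: [[tx, ty, tz, wx, wy, wz, hand], ...]. A call has 1 to 8 rows; each row is the pose to reach, as a shift and turn from the pose commanded when the call began, along the tool's axes at that moment; what a row does not reach only later rows make up. A row lasts 1/10 s, in which the tool goes at most 50 mm and 8.59 degrees, less where a joint would pass 70% of its speed; a pose out of reach is approached as far as the arm can. A call with a gripper value outside its range is refused whole. The fingers move at their own pace and stop on an object; the grip force is fixed at half the most. Time passes only in rows, so rows that repeat a pose let the fingers close. It gives the time, the measured TCP pose, the force, the opening and the grip force at its end, in the units of the state.
- telemetry.read_state(): the state, without advancing time (a new reading comes with each control period).
- capture(name): name is "scene" or "top" or "wrist"; returns (picture, depth): 480x640x3 uint8, red, green, blue; 480x640 float32, m along the optical axis (not along the pixel's ray), 0 where there is no reading.
- get_calibration(name): a dict with "fovy" (degrees; the focal length in pixels is half the picture's height over the tangent of half this angle, whatever the lens; pixels are square), "cx", "cy" (the principal point, pixels), "cam_to_world" (4x4, takes a point from camera to world coordinates). Camera axes: x right, y down, z forward; pixel columns grow to the right and rows downward; lengths in m; the calibration is good to about 2 mm. A picture is of the moment at which its call begins: read the wrist's pose just before it. get_calibration takes no time and is no camera call; for the wrist camera it gives the pose at the moment of the call.
- order.finish_job(): hands the job in; it is judged then, once.
The state is a dict: "time": time; "qpos": joint angles; "qd": joint speeds; "tau": joint torques, N m; "ee_pos": TCP position; "ee_rot": TCP orientation; "wrist_force": force on the tool from outside, world axes, zero at the start; "moment": the same for the moment, N m; "width": finger opening in m; "finger_force": force on a finger pad.
Only numpy, scipy, OpenCV 4.12 (cv2) and the standard library are available. Lean on these libraries where they do the work, as an engineer would, in place of code of your own. Each camera call takes 0.05 s, during which the arm holds its last target. There are 200 camera calls.

TASK

Take the steel spindle out of its parking block and thread it, foot first, down through all three lugs of the tilted rotator stand until its collar rests on the top lug, and let go of it. Then push the stand's sliding clamp jaw in until it presses against the spindle's shaft. Leave everything else on the bench where it is.

Things in the scene. Friction and masses are not known exactly. Their poses are not given: they have to be found in the camera images.
- spindle: Loose steel spindle, 172 mm long, about 160 g, upright (within 4 deg) in the parking block at the start. Origin: on its axis at the collar's underside; z points up to the head. Above it: round collar 30 mm wide, 7 mm thick, then a square grip head 24 x 24 mm, 7 to 62 mm above the origin, faces square to the spindle's x and y. Below: the shaft. Any turn about its own axis is good.
- spindle_foot (a point): Centre of the spindle's flat foot, 110 mm below its origin along its axis. The shaft is round, 14 mm in diameter; its last 9 mm taper to 7 mm at the foot.
- park_block: Fixed grey block 75 x 75 mm, 60 mm high; origin at the centre of its underside, on the bench. A round hole, 17 mm wide and 52 mm deep, in the middle of its top holds the spindle upright, foot down; lift the spindle 55 mm or more to clear it.
- stand: Fixed base of the tube rotator: grey plate 215 x 140 mm, 14 mm thick. Its origin lies on the bench plumb below the mouth of the bore; the plate reaches 62 mm ahead (-x, the robot's side) and 153 mm behind, 70 mm either side. It carries the tilted bearing head.
- bearing_head: Fixed aluminium head. Origin: centre of the bore at the top lug's upper face, 140 mm above the bench. z: up the bore, leaning 30 deg from vertical to the stand's front (robot side); y level. Three lugs, 46 mm wide and 12 mm thick, upper faces at z = 0, -40, -80 mm, each with an 18 mm through hole on one line, chamfered 2 mm. Back plate at x = 28 to 40 mm, no higher than the top lug.
- bore_exit (a point): Centre of the bore on the lower face of the lowest lug, 92 mm below the bearing head's origin along the bore. With the collar on the top lug the spindle's foot stands 18 mm beyond this point, in free air.
- jaw (a joint): Slide of the clamp jaw, m: 0 open, grows as it moves level along the bearing head's +y to the bore; hard stop 0.056. Its steel bar (18 x 16 mm) runs between the top and middle lugs; its flat end meets the shaft at about 0.045 (0.043 to 0.047 with the holes' play). Starts at 0 to 0.015. Resists with about 2 N of friction plus 8 N per m/s; stays where left.
- jaw_tab (a point): Middle of the outer face of the jaw's black push tab, level with the bore mouth along the head's z; axes as the bearing head. The tab is 26 mm deep (x), 12 mm thick (y), and reaches 36 mm down and 24 mm up along z from here. The face looks along -y, away from the bore, into free space; push it along +y. With the jaw shut it is 85 mm from the bore axis.
- vial_0: Bystander: small white screw-cap jar, 44 mm wide, 50 mm high; origin at its underside. Leave it where it is.
- petri_a: Bystander: flat clear round dish, 90 mm wide, 14 mm high; origin at its underside. Leave it where it is.
- marker_black: Bystander: felt marker lying down, 140 mm long, 15 mm thick; origin at its underside. Leave it where it is.
- beaker: Bystander: clear beaker, 54 mm wide, 68 mm high; origin at its underside. Leave it where it is.
- lab_timer: Bystander: white upright timer, 62 mm wide, 59 mm high; origin at its underside. Leave it where it is.
- tape_roll_0: Bystander: roll of tape lying flat, 70 mm wide, 25 mm high; origin at its underside. Leave it where it is.
- microplate_1: Bystander: flat white well plate, 86 x 128 mm, 14 mm high; origin at its underside. Leave it where it is.
Things that resemble listed ones, but are neither listed nor needed, are in the scene too. Of the things shaped like the spindle, the steel one is meant.

How it is judged:
On the way, in this order (a step that is already met when the one before it is completed fails the run):
1. the spindle is through all three lugs with its collar on the top lug, and released (distance between spindle and bearing_head below 0.005 m and horizontal distance between spindle_foot and bore_exit below 0.018 m and angle between the z axis of spindle and the z axis of bearing_head, either way round below 0.07 rad and contact force between the fingers and spindle below 0.1 N), for 0.2 s.
2. the clamp jaw presses on the seated spindle with more than 2 N (distance between spindle and bearing_head below 0.005 m and horizontal distance between spindle_foot and bore_exit below 0.018 m and angle between the z axis of spindle and the z axis of bearing_head, either way round below 0.07 rad and contact force between jaw and spindle above 2 N), for 0.1 s.
At the end, for the whole second after the job is handed in: The spindle's collar is on the top lug (origin within 5 mm of the bore mouth), the spindle in line with the bore within 0.07 rad, its foot out below the lowest lug; the jaw stands closed against the shaft (jaw joint 0.042 to 0.050); spindle and jaw at rest (distance between spindle and bearing_head below 0.005 m and horizontal distance between spindle_foot and bore_exit below 0.018 m and angle between the z axis of spindle and the z axis of bearing_head, either way round below 0.07 rad and value of joint jaw between 0.042 and 0.05 m and linear speed of spindle below 0.02 m/s and velocity of joint jaw below 0.01 m/s); the robot touches nothing.
It fails at once if a bystander is moved more than 30 mm (distance of any of vial_0, petri_a, marker_black, beaker, lab_timer, tape_roll_0, microplate_1 from where it was at the start of the episode above 0.03 m).
It also fails if it takes over 72 s, if anything falls off the work surface, if the arm or the gripper's body presses on something with over 40 N, if the wrist force passes 120 N, or if a joint passes its speed limit or range.

## Working session

There is one attempt and no reset: what is moved stays moved. The work goes in short steps, Python scripts to look and compute and a shell command to move; the robot and the scene stay as the last step left them, time stands still between calls to the robot, and variables do not carry over. Pictures are saved under pics/ and viewed, at most 10 in all, crops included, and the job is handed in when it is done.

```bash
ls; mkdir -p pics; python3 - <<'E'
from rig import telemetry, capture, get_calibration, arm
import cv2, numpy as np
s=telemetry.read_state(); print(s)
print([a for a in dir(arm) if a[0]!='_'])
for n in("scene","top","wrist"):
    c=get_calibration(n); p,d=capture(n); np.savez(f"pics/{n}0.npz",p=p,d=d,M=c["cam_to_world"],c=[c["fovy"],c["cx"],c["cy"]])
    print(n,c["fovy"],c["cx"],c["cy"],np.round(c["cam_to_world"],3).tolist(),(d>0).mean())
    cv2.imwrite(f"pics/{n}0.png",p[:,:,::-1])
E
```

```text
pics
{'time': 0.0, 'qpos': array([-1.37600574e+00,  2.76592496e-01,  1.50610344e+00,  1.67257779e-05,
        1.36070180e+00, -1.21019589e-01]), 'qd': array([-0.00046314,  0.00052849,  0.00234176,  0.00060435, -0.00127649,
       -0.00017   ]), 'tau': array([ 8.10427500e-04, -4.04581511e+01, -2.37230086e+01,  7.01014884e-02,
        3.43570055e-02, -1.39665112e-04]), 'ee_pos': array([ 0.17846843, -0.5460131 ,  0.20461801]), 'ee_rot': array([-9.02227778e-04,  9.87558748e-01,  1.57247911e-01, -2.51112352e-05]), 'wrist_force': array([ 0.50191739, -0.65726721, -0.26352343]), 'moment': array([-0.03714682,  0.00847078, -0.03116275]), 'finger_force': 0.0, 'width': 0.09433699292131739}
['MotionError', 'tcp_to_grasp']
scene 53.05360379605167 315.7078663256953 243.94798665001096 [[-0.561, -0.621, 0.548, -0.091], [-0.828, 0.422, -0.369, 0.501], [-0.002, -0.661, -0.751, 0.979], [0.0, 0.0, 0.0, 1.0]] 0.995927734375
top 56.24865464846347 319.2831451200657 234.28414933515967 [[-0.018, -0.983, 0.183, 0.386], [-0.999, 0.012, -0.03, 0.094], [0.027, -0.183, -0.983, 1.05], [0.0, 0.0, 0.0, 1.0]] 0.995986328125
wrist 68.79426588898555 318.9765190071954 240.4610347380191 [[0.31, -0.921, -0.235, 0.246], [-0.951, -0.3, -0.076, -0.524], [-0.001, 0.247, -0.969, 0.385], [0.0, 0.0, 0.0, 1.0]] 0.9960807291666667
```

View pics/scene0.png

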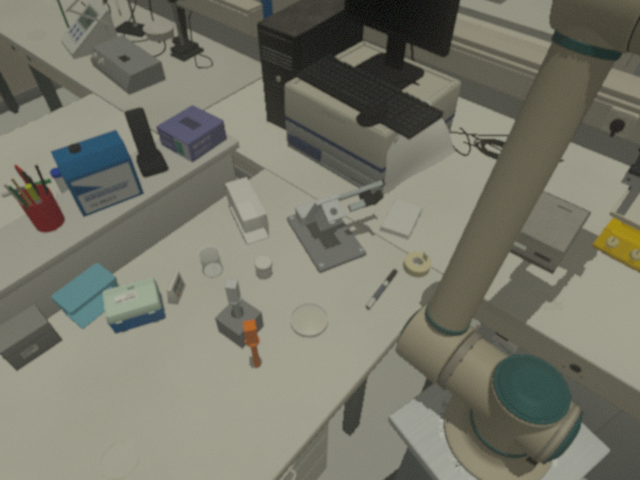

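View pics/top0.png

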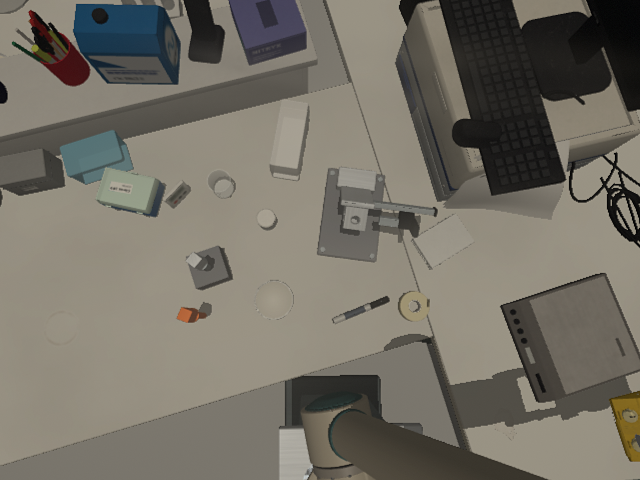

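The scene view shows the steel spindle in its grey block at about (236,310), the orange look-alike at (252,340) and the stand at (335,225). In the top view the block is at (209,267), the spindle head at (196,261), the bore mouth at (355,219) and the jaw tab at (408,222).

```bash
cat > h.py <<'E'
import numpy as np, cv2
from rig import telemetry, capture, get_calibration, arm
from scipy.spatial.transform import Rotation as R
def load(f):
    z=np.load(f); return z["p"],z["d"],z["M"],z["c"]
def shot(n,f):
    c=get_calibration(n); p,d=capture(n); M=np.array(c["cam_to_world"]); k=np.array([c["fovy"],c["cx"],c["cy"]])
    np.savez(f"pics/{f}.npz",p=p,d=d,M=M,c=k); return p,d,M,k
def cloud(d,M,c):
    f=240/np.tan(np.radians(c[0])/2); v,u=np.mgrid[0:480,0:640]
    P=np.stack([(u-c[1])/f*d,(v-c[2])/f*d,d],-1); return P@M[:3,:3].T+M[:3,3]
def proj(X,M,c):
    f=240/np.tan(np.radians(c[0])/2); q=(np.asarray(X)-M[:3,3])@M[:3,:3]; return q[...,:2]/q[...,2:]*f+c[1:]
def ray(uv,M,c):
    f=240/np.tan(np.radians(c[0])/2); r=np.array([(uv[0]-c[1])/f,(uv[1]-c[2])/f,1])@M[:3,:3].T; return M[:3,3],r/np.linalg.norm(r)
def tool(): 
    s=telemetry.read_state(); q=s["ee_rot"]; return s["ee_pos"],R.from_quat(q[[1,2,3,0]]).as_matrix()
E
python3 - <<'E'
from h import *
for n,b in (("top",[(150,220,260,310),(300,150,450,275)]),("scene",[(200,270,280,360),(280,170,400,280)])):
    p,d,M,c=load(f"pics/{n}0.npz"); X=cloud(d,M,c)
    g=X[...,2]; print(n,"bench z",np.median(g[330:345,250:300]) if n=="top" else np.median(g[380:420,200:240]))
    for u0,v0,u1,v1 in b:
        x=X[v0:v1,u0:u1].reshape(-1,3)
        h=np.histogram(x[:,2],bins=np.arange(0.0,0.21,.01)); print(h[0])
        for lo,hi in((.05,.068),(.068,.09),(.1,.12),(.12,.135),(.135,.2)):
            m=(x[:,2]>lo)&(x[:,2]<hi)
            if m.sum()>3: print(lo,hi,m.sum(),np.round(x[m].mean(0),4),np.round(np.percentile(x[m],[2,98],axis=0),3).tolist())
# wide view crops
p=load("pics/top0.npz")[0]
a=cv2.resize(p[160:270,310:450],None,fx=4,fy=4,interpolation=cv2.INTER_CUBIC)
b=cv2.resize(p[230:330,160:240],None,fx=4.4,fy=4.4,interpolation=cv2.INTER_CUBIC)[:440]
q=np.zeros((440,560+b.shape[1],3),np.uint8);q[:,:560]=a;q[:b.shape[0],560:]=b
q=cv2.resize(q,(800,int(440*800/q.shape[1])));cv2.imwrite("pics/crop1.png",q[:,:,::-1]);print(q.shape)
E
```

```text
top bench z -0.0005809600046242647
[3087  133   42   42   49  616  320    6    4    0    1   10   32   20
   18   19   23  136   40    0]
0.05 0.068 934 [0.498  0.3056 0.0591] [[0.459, 0.27, 0.053], [0.543, 0.347, 0.063]]
0.068 0.09 12 [0.4985 0.3079 0.0767] [[0.495, 0.305, 0.069], [0.505, 0.314, 0.085]]
0.1 0.12 11 [0.4167 0.3232 0.1167] [[0.408, 0.308, 0.111], [0.474, 0.331, 0.12]]
0.12 0.135 43 [0.4918 0.3053 0.1268] [[0.408, 0.297, 0.121], [0.514, 0.326, 0.134]]
0.135 0.2 245 [0.4923 0.311  0.1713] [[0.407, 0.297, 0.138], [0.514, 0.333, 0.182]]
[3493 4122   93  109  806  179  155  130  130  156  122  143  365  572
  642  383   56    5    0    0]
0.05 0.068 308 [ 0.6955 -0.1281  0.0582] [[0.618, -0.233, 0.05], [0.766, 0.105, 0.067]]
0.068 0.09 286 [ 0.6892 -0.1386  0.0789] [[0.634, -0.23, 0.068], [0.76, 0.105, 0.09]]
0.1 0.12 265 [ 0.6628 -0.1205  0.1106] [[0.576, -0.22, 0.1], [0.747, 0.012, 0.12]]
0.12 0.135 635 [ 0.6014 -0.0822  0.1283] [[0.567, -0.213, 0.12], [0.727, 0.014, 0.135]]
0.135 0.2 1388 [ 0.6122 -0.0809  0.1465] [[0.553, -0.209, 0.135], [0.724, 0.015, 0.164]]
scene be
[... 399 characters left out ...]
5   0.323  0.1275] [[0.383, 0.3, 0.12], [0.501, 0.343, 0.135]]
0.135 0.2 528 [0.4477 0.3223 0.1649] [[0.383, 0.3, 0.137], [0.512, 0.342, 0.182]]
[5335 2786  137  117  242  173  169  150  132  162  161  155  231  295
  395  206   47    0    0    0]
0.05 0.068 313 [ 0.6809 -0.1253  0.0585] [[0.608, -0.247, 0.05], [0.763, 0.014, 0.068]]
0.068 0.09 311 [ 0.6602 -0.1632  0.0786] [[0.602, -0.267, 0.069], [0.734, 0.015, 0.089]]
0.1 0.12 316 [ 0.6268 -0.1208  0.1099] [[0.572, -0.265, 0.1], [0.681, 0.017, 0.119]]
0.12 0.135 380 [ 0.5892 -0.0771  0.1282] [[0.566, -0.234, 0.121], [0.643, 0.018, 0.135]]
0.135 0.2 794 [ 0.5985 -0.0631  0.147 ] [[0.552, -0.173, 0.136], [0.623, 0.019, 0.164]]
(385, 800, 3)
```

View pics/crop1.png

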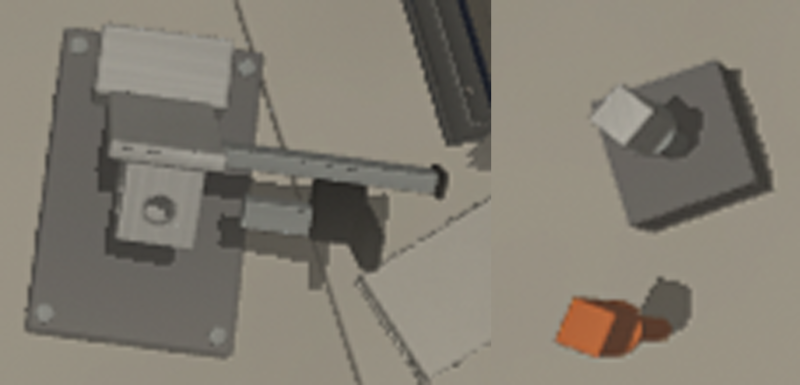

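The crop shows the bore at (160,208), the jaw bar at (275,215), the black tab at (345,215) with a rail behind it, and the steel head as a diamond at (622,118). I'll bring the wrist camera over the stand.

```bash
python3 -m pendant '[[0,0,-50,0,0,0,-1],[0,0,-100,0,0,0,-1],[40,-40,-150,0,0,0.1,-1],[80,-80,-190,0,0,0.2,-1],[120,-120,-215,0,0,0.3,-1],[155,-155,-215,0,0,0.316,-1],[190,-190,-215,0,0,0.316,-1],[225,-225,-215,0,0,0.316,-1]]'; python3 -c "
from h import *;print(tool(),telemetry.read_state()['qpos'])"
```

```text
time: 0.95
ee_pos: [0.3007, -0.3055, 0.4177]
ee_rot: [0.001, 1.0, -0.001, 0.001]
wrist_force: [2.1, -0.8, 1.0]
width: 0.0939
finger_force: 0.0
(array([ 0.30067835, -0.30547701,  0.41771829]), array([[ 0.99999868, -0.00111614,  0.00117851],
       [-0.0011148 , -0.99999873, -0.00113752],
       [ 0.00117977,  0.00113621, -0.99999866]])) [-9.56224935e-01 -1.66532558e-03  1.33216434e+00  3.15913844e-04
  1.80948471e+00  6.15761804e-01]
```

```bash
python3 -m pendant '[[20,-40,0,0,0,0,-1],[40,-80,0,0,0,0,-1],[60,-120,0,0,0,0,-1],[80,-160,0,0,0,0,-1],[95,-180,0,0,0,0,-1],[95,-180,0,0,0,0,-1],[95,-180,0,0,0,0,-1]]'; python3 - <<'E'
from h import *
print(tool()[0]); p,d,M,c=shot("wrist","w1"); cv2.imwrite("pics/w1.png",p[:,:,::-1])
E
```

```text
time: 1.65
ee_pos: [0.3949, -0.1272, 0.4167]
ee_rot: [0.0, 1.0, 0.001, -0.001]
wrist_force: [-0.2, -1.0, -0.1]
width: 0.0939
finger_force: 0.0
[ 0.39491052 -0.12715321  0.41672119]
```

View pics/w1.png

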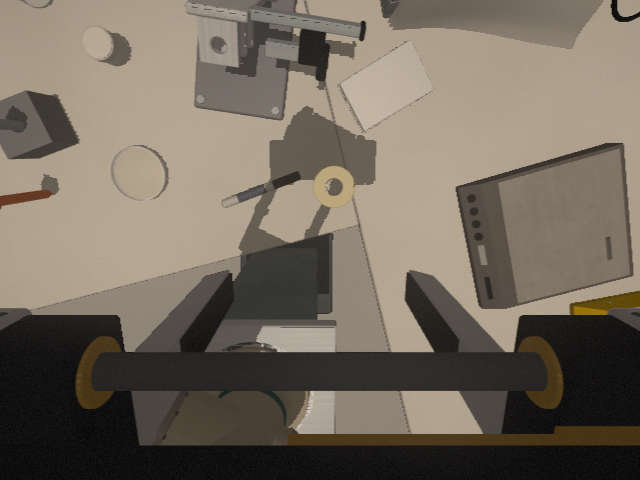

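The wrist view shows the bore at (219,44) and the tab at (313,52), close to the picture's top edge, with the tape at (334,187) and the marker at (260,190). I'll go 110 mm further ahead and look again.

```bash
python3 -m pendant '[[40,-20,0,0,0,0,-1],[80,-40,0,0,0,0,-1],[110,-60,0,0,0,0,-1],[110,-60,0,0,0,0,-1],[110,-60,0,0,0,0,-1],[110,-60,0,0,0,0,-1]]'; python3 - <<'E'
from h import *
print(tool()[0]); p,d,M,c=shot("wrist","w2"); X=cloud(d,M,c); a=p[60:260,150:420] 
cv2.imwrite("pics/w2.png",cv2.resize(p,None,fx=1.25,fy=1.25)[:,:,::-1])
E
```

```text
time: 2.3
ee_pos: [0.5041, -0.0686, 0.4171]
ee_rot: [0.0, 1.0, -0.001, -0.0]
wrist_force: [-0.8, 0.7, 0.1]
width: 0.0942
finger_force: 0.0
[ 0.50411354 -0.06855576  0.41714924]
```

View pics/w2.png

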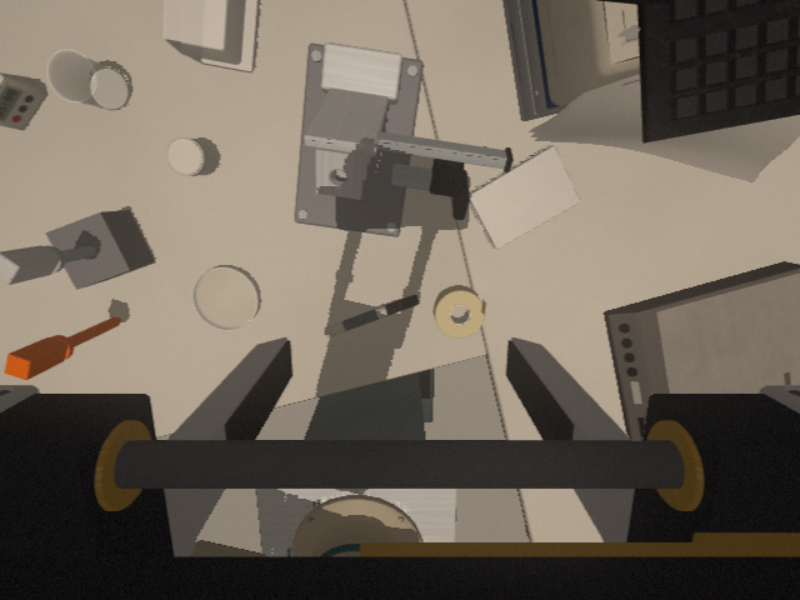

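The stand is now in full view (800-px scale): bore at (340,176), tab at (450,185), rail tip at (508,158). The block is at (100,245) on the left, with the spindle's head running off the left edge.

```bash
cat > stand.py <<'E'
from h import *
def stand(f,uv,win=40,dbg=None):
    p,d,M,c=load(f); X=cloud(d,M,c)
    u0,v0=map(int,uv); sl=np.s_[v0-win:v0+win,u0-win:u0+win]
    x=X[sl]; pt=x.reshape(-1,3); rng=np.random.default_rng(0); best=None
    cand=pt[(pt[:,2]>.11)&(pt[:,2]<.17)]
    for _ in range(3000):
        q=cand[rng.choice(len(cand),3,False)]; n=np.cross(q[1]-q[0],q[2]-q[0]); l=np.linalg.norm(n)
        if l<1e-5: continue
        n/=l; n*=np.sign(n[2])
        if not(.80<n[2]<.93 and n[0]<-.35): continue
        k=(abs((cand-q[0])@n)<.0015).sum()
        if best is None or k>best[0]: best=(k,n,q[0])
    k,n,o=best; 
    for _ in range(3):
        I=cand[abs((cand-o)@n)<.002]; o=I.mean(0); n=np.linalg.svd(I-o,full_matrices=False)[2][2]; n*=np.sign(n[2])
    # rays onto plane
    v,u=np.mgrid[v0-win:v0+win,u0-win:u0+win]; fl=240/np.tan(np.radians(c[0])/2)
    r=np.stack([(u-c[1])/fl,(v-c[2])/fl,np.ones(u.shape)],-1)@M[:3,:3].T
    t=((o-M[:3,3])@n)/(r@n); Q=M[:3,3]+r*t[...,None]
    on=abs((x-o)@n)<.0025
    filled=cv2.morphologyEx(on.astype(np.uint8),cv2.MORPH_OPEN,np.ones((2,2)))
    nl,lab,st,ce=cv2.connectedComponentsWithStats(1-filled,connectivity=4)
    bi=[i for i in range(1,nl) if st[i,0]>0 and st[i,1]>0 and st[i,0]+st[i,2]<2*win and st[i,1]+st[i,3]<2*win]
    i=min(bi,key=lambda i:np.linalg.norm(ce[i]-win) if st[i,4]>8 else 99)
    hc=Q[lab==i]; area=None
    y=np.array([0,1,0]); e=np.cross(n,[0,0,1.]);e/=np.linalg.norm(e)   # level axis in the plane
    e*=np.sign(e[1]); w=np.cross(e,n)
    C=hc.mean(0); L=Q[filled>0]
    print(f,"inl",k,"n",np.round(n,4),"lean",np.degrees(np.arccos(n[2])).round(2),"yaw",np.degrees(np.arctan2(-n[1],-n[0])).round(2),
      "hole",np.round(C,4),"npx",len(hc),"ext",np.round([np.ptp(hc@e),np.ptp(hc@w)],4),"lug y",np.round(np.percentile((L-C)@e,[1,99]),4),"lug x",np.round(np.percentile((L-C)@w,[1,99]),4))
    return C,n
if __name__=="__main__":
    for f,uv in(("pics/w2.npz",(272,140)),("pics/top0.npz",(355,219))):
        stand(f,uv,28)
    # plate: points at 14 mm height, min rect
    for f,box in(("pics/top0.npz",(305,150,395,270)),("pics/w2.npz",(225,25,345,200)),("pics/scene0.npz",(280,180,375,280))):
        p,d,M,c=load(f);X=cloud(d,M,c);u0,v0,u1,v1=box;x=X[v0:v1,u0:u1].reshape(-1,3);q=p[v0:v1,u0:u1].reshape(-1,3).astype(int).mean(1)
        m=(abs(x[:,2]-.014)<.005)&(x[:,0]>.45)
        print(f,cv2.minAreaRect((x[m,:2]*1000).astype(np.float32)))
    # tab: dark points
    for f,box in(("pics/top0.npz",(390,195,425,250)),("pics/w2.npz",(330,120,380,180))):
        p,d,M,c=load(f);X=cloud(d,M,c);u0,v0,u1,v1=box;x=X[v0:v1,u0:u1].reshape(-1,3);q=p[v0:v1,u0:u1].reshape(-1,3).max(1)
        m=(q<75)&(x[:,2]>.09); print(f,m.sum(),np.round(np.percentile(x[m],[3,50,97],axis=0),4).tolist())
E
python3 stand.py
```

```text
pics/w2.npz inl 1526 n [-0.4914  0.0698  0.8681] lean 29.76 yaw -8.08 hole [ 0.5852 -0.0099  0.1407] npx 151 ext [0.0166 0.0184] lug y [-0.0306  0.0311] lug x [-0.0207  0.0395]
pics/top0.npz inl 398 n [-0.4853  0.0686  0.8717] lean 29.35 yaw -8.05 hole [ 0.6107 -0.0011  0.1531] npx 8 ext [0.0079 0.0063] lug y [-0.0458  0.0165] lug x [-0.0495  0.0091]
pics/top0.npz ((627.90234375, -15.069679260253906), (139.49331665039062, 214.31951904296875), 81.683837890625)
pics/w2.npz ((629.6095581054688, -14.859954833984375), (140.0064697265625, 215.08999633789062), 81.7802505493164)
pics/scene0.npz ((653.101318359375, -71.32481384277344), (247.56617736816406, 280.85797119140625), 81.74221801757812)
pics/top0.npz 359 [[0.5498, -0.1342, 0.1231], [0.5793, -0.1218, 0.1368], [0.6008, -0.103, 0.1639]]
pics/w2.npz 1012 [[0.55, -0.1361, 0.1256], [0.5801, -0.1237, 0.1396], [0.6015, -0.1032, 0.1662]]
```

```bash
python3 -m pendant '[[-12,-47,0,0,0,0,-1],[-25,-94,0,0,0,0,-1],[-37,-140,0,0,0,0,-1],[-50,-187,0,0,0,0,-1],[-62,-234,0,0,0,0,-1],[-75,-280,0,0,0,0,-1],[-87,-327,0,0,0,0,-1],[-100,-375,0,0,0,0,-1]]'; python3 -m pendant '[[0,0,0,0,0,0,-1],[0,0,0,0,0,0,-1],[0,0,0,0,0,0,-1]]'; python3 - <<'E'
from h import *
print(tool()[0],telemetry.read_state()['qpos']); p,d,M,c=shot("wrist","w3"); X=cloud(d,M,c)
for f in("w3","top0"):
    p,d,M,c=load(f"pics/{f}.npz");X=cloud(d,M,c)
    x=X.reshape(-1,3); m=(x[:,2]>.165)&(x[:,2]<.20)&(abs(x[:,0]-.5)<.06)&(abs(x[:,1]-.31)<.06); t=x[m]
    n=np.linalg.svd(t-t.mean(0),full_matrices=False)[2][2]
    print(f,m.sum(),t.mean(0).round(4),"z",np.percentile(t[:,2],[5,50,95]).round(4),cv2.minAreaRect((t[:,:2]*1000).astype(np.float32)),n.round(3))
    m=(abs(x[:,2]-.06)<.004)&(abs(x[:,0]-.5)<.08)&(abs(x[:,1]-.31)<.08);print("block",cv2.minAreaRect((x[m][:,:2]*1000).astype(np.float32)),np.median(x[m][:,2]))
p=load("pics/w3.npz")[0]; cv2.imwrite("pics/w3.png",p[:,:,::-1])
E
```

```text
time: 3.15
ee_pos: [0.4043, 0.3081, 0.4179]
ee_rot: [-0.0, 1.0, -0.001, 0.001]
wrist_force: [0.6, -0.2, 1.2]
width: 0.0942
finger_force: 0.0
time: 3.45
ee_pos: [0.4055, 0.3062, 0.4174]
ee_rot: [0.0, 1.0, -0.001, 0.0]
wrist_force: [-0.4, 1.0, -0.1]
width: 0.0938
finger_force: 0.0
[0.4054538  0.306237   0.41740031] [ 5.10650494e-01  1.27931379e-01  1.19115888e+00 -1.04237400e-03
  1.82202068e+00  2.08333755e+00]
w3 466 [0.5018 0.3129 0.1805] z [0.179  0.1806 0.182 ] ((501.89251708984375, 312.9750061035156), (23.96211051940918, 24.040271759033203), 51.910335540771484) [ 0.028  0.022 -0.999]
block ((501.8797912597656, 313.010498046875), (74.95137786865234, 74.94181823730469), 19.054155349731445) 0.06075810657548386
top0 174 [0.5007 0.3111 0.1782] z [0.1708 0.179  0.1814] ((501.5884704589844, 312.47125244140625), (24.903911590576172, 23.796907424926758), 51.47689437866211) [-0.105 -0.152  0.983]
block ((501.1942138671875, 312.4378662109375), (75.44917297363281, 75.29458618164062), 19.417648315429688) 0.05935712114046332
```

View pics/w3.png

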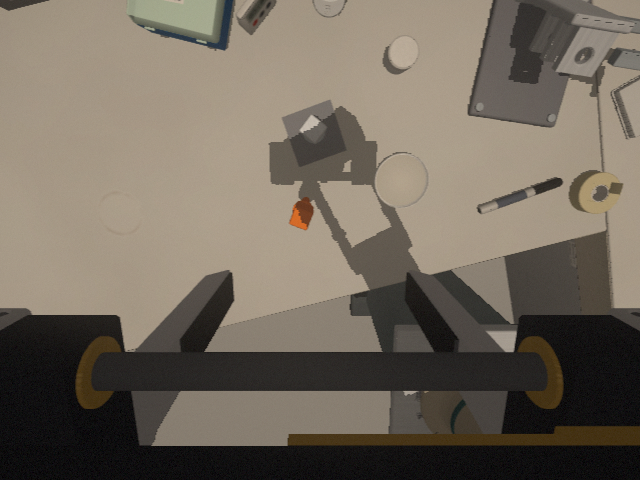

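Wrist view: spindle head top at (313,130) over the block, orange look-alike at (301,214). The head top measures 24 x 24 mm at z 0.1805, which agrees with the text's 0.180, and sits centred over the block, so the spindle stands nearly plumb. I'll check that the fingers clear the look-alike, then turn the tool 51.9 deg while descending.

```bash
python3 - <<'E'
from h import *
y=np.array([np.cos(np.radians(-38.1)),np.sin(np.radians(-38.1))]);xx=np.array([-y[1],y[0]])
for f in("w3","top0","scene0"):
    p,d,M,c=load(f"pics/{f}.npz");P=cloud(d,M,c).reshape(-1,3);q=p.reshape(-1,3).astype(int)
    m=(q[:,0]>q[:,2]+60)&(P[:,2]>.1)&(P[:,2]<.2)&(abs(P[:,0]-.42)<.1)&(abs(P[:,1]-.32)<.1)
    t=P[m]; r=t[:,:2]-[.5018,.3129]
    if m.sum(): print(f,m.sum(),np.percentile(t,[2,98],axis=0).round(3).tolist(),"along y",(r@y).min().round(3),(r@y).max().round(3),"x",(r@xx).min().round(3),(r@xx).max().round(3))
E
python3 -m pendant '[[20,-1,0,0,0,-0.15,-1],[40,-2,30,0,0,-0.3,-1],[60,-4,70,0,0,-0.45,-1],[80,-5,110,0,0,-0.6,-1],[96,-7,140,0,0,-0.75,-1],[96,-7,165,0,0,-0.9,-1],[96,-7,165,0,0,-0.906,-1],[96,-7,165,0,0,-0.906,-1]]'
python3 -m pendant '[[0,0,0,0,0,0,-1],[0,0,0,0,0,0,-1]]'
python3 -c "
from h import *;P,T=tool();print(P,T.round(3).tolist());print('head in tool mm',((np.array([.5018,.3129,.1805])-P)@T*1000).round(1),'yaw',np.degrees(np.arctan2(T[1,0],T[0,0])))"
```

```text
w3 505 [[0.386, 0.315, 0.117], [0.412, 0.341, 0.174]] along y -0.106 -0.078 x -0.066 -0.038
top0 171 [[0.385, 0.315, 0.116], [0.409, 0.34, 0.175]] along y -0.106 -0.079 x -0.067 -0.039
scene0 315 [[0.383, 0.318, 0.114], [0.407, 0.343, 0.175]] along y -0.107 -0.079 x -0.066 -0.038
time: 4.3
ee_pos: [0.5019, 0.3135, 0.2526]
ee_rot: [0.0, 0.9, 0.435, 0.0]
wrist_force: [-0.9, 0.0, 0.1]
width: 0.0937
finger_force: 0.0
time: 4.5
ee_pos: [0.5021, 0.315, 0.2542]
ee_rot: [0.0, 0.9, 0.437, 0.002]
wrist_force: [0.6, 0.5, -0.3]
width: 0.094
finger_force: 0.0
[0.50205362 0.31496858 0.25415711] [[0.618, 0.786, 0.004], [0.786, -0.618, 0.002], [0.003, 0.002, -1.0]]
head in tool mm [-2.   0.9 73.7] yaw 51.80598212107884
```

Decoy clearance is fine: it lies at 78–106 mm along the closing line and 38–66 mm to the side. Now I'll lower and grip.

```bash
python3 -m pendant '[[-1,0,30,0,0,0,-1],[-1,0,60,0,0,0,-1],[-1,0,90,0,0,0,-1],[-1,0,114,0,0,0,-1],[-1,0,114,0,0,0,-1],[-1,0,114,0,0,0,-1]]' && python3 -m pendant '[[0,0,0,0,0,0,0],[0,0,0,0,0,0,0.5],[0,0,0,0,0,0,1],[0,0,0,0,0,0,1],[0,0,0,0,0,0,1],[0,0,0,0,0,0,1],[0,0,0,0,0,0,1],[0,0,0,0,0,0,1]]'
```

```text
time: 5.1
ee_pos: [0.5012, 0.3145, 0.1392]
ee_rot: [0.0, 0.899, 0.437, 0.001]
wrist_force: [-0.5, -0.2, 0.6]
width: 0.0942
finger_force: 0.0
time: 5.9
ee_pos: [0.5006, 0.3141, 0.1379]
ee_rot: [0.0, 0.899, 0.438, -0.0]
wrist_force: [-0.1, -0.7, 1.0]
width: 0.0336
finger_force: 0.0
```

```bash
python3 -m pendant '[[0,0,0,0,0,0,1],[0,0,0,0,0,0,1],[0,0,0,0,0,0,1],[0,0,0,0,0,0,1],[0,0,0,0,0,0,1]]' && python3 -m pendant '[[0,0,-10,0,0,0,1],[0,0,-30,0,0,0,1],[0,0,-60,0,0,0,1],[0,0,-95,0,0,0,1],[0,0,-130,0,0,0,1],[0,0,-160,0,0,0,1],[0,0,-160,0,0,0,1],[0,0,-160,0,0,0,1]]'
```

```text
time: 6.4
ee_pos: [0.5008, 0.3139, 0.1379]
ee_rot: [0.0, 0.899, 0.438, 0.0]
wrist_force: [1.4, -1.5, -1.5]
width: 0.0237
finger_force: 30.0
time: 7.2
ee_pos: [0.5001, 0.3143, 0.2982]
ee_rot: [-0.0, 0.899, 0.438, 0.0]
wrist_force: [0.1, -0.2, -1.7]
width: 0.024
finger_force: 30.0
```

Gripped and lifted, with about 1.7 N on the wrist, which matches 160 g. I'll measure the spindle's axis in the hand from two views.

```bash
cat > axis.py <<'E'
from h import *
def axis(tag,lo=-.100,hi=-.012,views=("scene","top","wrist"),cosr=.02):
    P,T=tool(); k=T[:,2]; O=P+.020*k  # nominal origin; spindle z = -k
    N=[];C=[]; pts=[]
    for n in views:
        p,d,M,c=shot(n,f"{tag}_{n}"); X=cloud(d,M,c); s=(X-O)@(-k); r=np.linalg.norm(X-O-s[...,None]*(-k),axis=-1)
        m=((r<cosr)&(s>lo)&(s<hi)&(d>0)).astype(np.uint8); m=cv2.morphologyEx(m,cv2.MORPH_OPEN,np.ones((2,2)))
        v,u=np.nonzero(m)
        if len(u)<40: print(n,"few",len(u)); continue
        # midline: centroid per slice along s
        sv=s[v,u]; mid=[]
        for a in np.arange(lo+.004,hi-.004,.004):
            q=abs(sv-a)<.003
            if q.sum()>4: mid.append([u[q].mean(),v[q].mean()])
        vx,vy,x0,y0=cv2.fitLine(np.array(mid,np.float32),cv2.DIST_HUBER,0,.01,.01).ravel()
        r1=ray((x0-20*vx,y0-20*vy),M,c)[1]; r2=ray((x0+20*vx,y0+20*vy),M,c)[1]; nn=np.cross(r1,r2); nn/=np.linalg.norm(nn)
        N.append(nn);C.append(M[:3,3]); print(n,len(u),"nominal-origin off plane mm",((O-M[:3,3])@nn*1e3).round(1),"foot",((O+.11*k-M[:3,3])@nn*1e3).round(1),"n in tool",(nn@T).round(2))
        # foot tip along s
        m2=(r<.012)&(s>-.14)&(s<-.05)&(d>0); print("   s min",np.percentile(s[m2],[1,5]).round(4), "collar top/bot s",end=' ')
        m3=(r<.018)&(r>.0095)&(s>-.05)&(s<.03)&(d>0); print(np.percentile(s[m3],[2,98]).round(4) if m3.sum()>5 else None)
    N=np.array(N);b=np.array([n@c for n,c in zip(N,C)])
    a=np.linalg.svd(N)[2][2]; a*=np.sign(a@-k); 
    A=np.vstack([N,k]);x=np.linalg.lstsq(A,np.append(b,O@k),rcond=None)[0]
    print("axis in tool",(a@T).round(4),"axis pt at nominal origin plane, tool mm",((x-P)@T*1e3).round(1)," residual",((N@x-b)*1e3).round(2))
    return x,a
if __name__=="__main__":
    import sys; axis(sys.argv[1])
E
python3 axis.py a1
```

```text
scene 196 nominal-origin off plane mm 0.7 foot 0.6 n in tool [ 0.94 -0.35 -0.  ]
   s min [-0.1067 -0.0988] collar top/bot s [0.0008 0.0276]
top 78 nominal-origin off plane mm -0.7 foot -1.4 n in tool [-0.17 -0.99 -0.01]
   s min [-0.1039 -0.1002] collar top/bot s [-0.0009  0.0296]
wrist 374 nominal-origin off plane mm 1.0 foot -0.4 n in tool [-0.05  1.   -0.01]
   s min [-0.1008 -0.0983] collar top/bot s [0.0005 0.0293]
axis in tool [ 2.0e-04 -2.7e-03 -1.0e+00] axis pt at nominal origin plane, tool mm [-1.  -0.8 20. ]  residual [0.06 0.26 0.28]
```

```bash
cat > goal.py <<'E'
from h import *
import sys
psi=np.radians(-8.2); sx=np.array([np.cos(psi),np.sin(psi),0]); hy=np.array([-sx[1],sx[0],0]); b=-.5*sx+np.array([0,0,np.sqrt(.75)])
mouth=np.array([.5848,-.0096,.1402]); off=np.array([-1.0,-.8])/1e3
TG=np.stack([np.cross(-hy,-b),-hy,-b],1)
def goal(s,off=off): # TCP for spindle origin s above the mouth
    return mouth+b*(s+.020)-TG[:,0]*off[0]-TG[:,1]*off[1]
if __name__=="__main__":
    P,T=tool()
    for s in map(float,sys.argv[1:]):
        G=goal(s); print(s,"goal",G.round(4),"shift",((G-P)@T*1e3).round(1),"turn",R.from_matrix(T.T@TG).as_rotvec().round(4),"in head frame now", ((P-G)@TG*1e3).round(1))
E
python3 goal.py .19 .13 0; python3 -c "
from h import *;print(telemetry.read_state()['qpos'].round(2))"
```

```text
0.19 goal [0.4816 0.0045 0.3226] shift [-254.5  176.7  -26.1] turn [-0.2744  0.4787  1.0242] in head frame now [ -36.2 -308.6    9.9]
0.13 goal [5.113e-01 2.000e-04 2.706e-01] shift [-239.3  202.8   25.8] turn [-0.2744  0.4787  1.0242] in head frame now [ -36.2 -308.6  -50.1]
0.0 goal [ 0.5756 -0.0091  0.158 ] shift [-206.5  259.4  138.1] turn [-0.2744  0.4787  1.0242] in head frame now [ -36.2 -308.6 -180.1]
[0.44 0.27 1.3  0.   1.58 1.11]
```

```bash
python3 -m pendant '[[-30,21,-25,-0.034,0.06,0.128,1],[-62,43,-40,-0.069,0.12,0.256,1],[-95,65,-45,-0.103,0.18,0.384,1],[-127,88,-45,-0.137,0.239,0.512,1],[-160,110,-42,-0.171,0.3,0.64,1],[-192,133,-38,-0.206,0.36,0.768,1],[-225,155,-32,-0.24,0.42,0.896,1],[-254,177,-26,-0.274,0.479,1.024,1]]' && python3 -m pendant '[[0,0,0,0,0,0,1],[0,0,0,0,0,0,1],[0,0,0,0,0,0,1],[0,0,0,0,0,0,1],[0,0,0,0,0,0,1]]'; python3 goal.py .19 .13 0; python3 -c "
from h import *;print(telemetry.read_state()['qpos'].round(2))"
```

```text
time: 8.15
ee_pos: [0.4811, 0.0036, 0.3218]
ee_rot: [0.017, 0.963, -0.072, 0.259]
wrist_force: [-0.0, -0.5, -1.0]
width: 0.0237
finger_force: 30.0
time: 8.65
ee_pos: [0.4838, 0.0058, 0.3241]
ee_rot: [0.017, 0.963, -0.068, 0.26]
wrist_force: [-0.3, -0.0, -0.9]
width: 0.0239
finger_force: 30.0
0.19 goal [0.4816 0.0045 0.3226] shift [-2.4  1.7  0.3] turn [-0.0033 -0.0034  0.0006] in head frame now [ 2.4 -1.7 -0.3]
0.13 goal [5.113e-01 2.000e-04 2.706e-01] shift [-2.6  1.9 60.3] turn [-0.0033 -0.0034  0.0006] in head frame now [  2.4  -1.7 -60.3]
0.0 goal [ 0.5756 -0.0091  0.158 ] shift [ -3.1   2.3 190.3] turn [-0.0033 -0.0034  0.0006] in head frame now [   2.4   -1.7 -190.3]
[-0.13 -0.21  1.86 -0.    0.97  1.59]
```

```bash
python3 -m pendant '[[-1,1,20,0,0,0,1],[-1,1,40,0,0,0,1],[-1,1,58,0,0,0,1],[-1,1,58,0,0,0,1],[-1,1,58,0,0,0,1]]'; python3 goal.py .13; python3 axis.py a2; python3 goal.py .13; python3 - <<'E'
from h import *
import goal as g
from stand import stand
rows=[]
for n,f in(("scene",2),("top",2),("wrist",1)):
    p,d,M,c=load(f"pics/a2_{n}.npz"); uv=proj(g.mouth,M,c); print(n,uv.round(1))
    u,v=uv.astype(int); w=60//f if n!="wrist" else 80
    u=max(u,w);v=max(v,w); rows.append(cv2.resize(p[v-w:v+w,u-w:u+w],(260,260),interpolation=cv2.INTER_CUBIC))
cv2.imwrite("pics/a2.png",np.hstack(rows)[:,:,::-1])
E
```

```text
time: 9.15
ee_pos: [0.5113, 0.0005, 0.2734]
ee_rot: [0.017, 0.963, -0.069, 0.26]
wrist_force: [0.4, 0.8, -1.7]
width: 0.0241
finger_force: 30.0
0.13 goal [5.113e-01 2.000e-04 2.706e-01] shift [-1.4  0.4  2.4] turn [-0.0028 -0.0031 -0.0002] in head frame now [ 1.4 -0.4 -2.4]
scene 82 nominal-origin off plane mm -1.1 foot -0.6 n in tool [-0.89  0.46  0.01]
   s min [-0.1394 -0.1376] collar top/bot s [0.0019 0.0275]
top 87 nominal-origin off plane mm 0.6 foot 2.2 n in tool [-0.24 -0.97  0.01]
   s min [-0.1373 -0.1351] collar top/bot s [0.0014 0.0294]
wrist 380 nominal-origin off plane mm -0.1 foot -1.0 n in tool [-0.03  1.   -0.01]
   s min [-0.1361 -0.1339] collar top/bot s [0.0035 0.0297]
axis in tool [-0.0118 -0.0107 -0.9999] axis pt at nominal origin plane, tool mm [-0.9  0.4 20. ]  residual [-0.11  0.35  0.39]
0.13 goal [5.113e-01 2.000e-04 2.706e-01] shift [-2.2  0.2  3.4] turn [-0.0026 -0.0058 -0.0006] in head frame now [ 2.2 -0.1 -3.4]
scene [333.9 211.1]
top [355.5 219.9]
wrist [318.1 231.2]
```

View pics/a2.png

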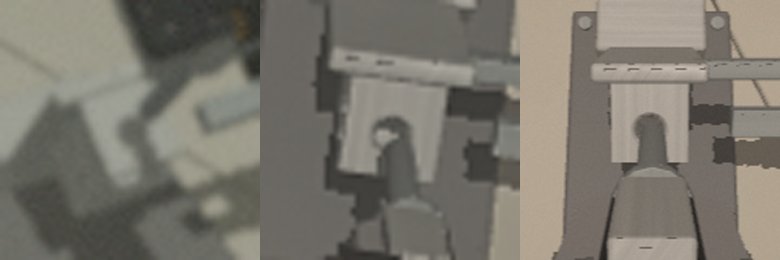

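Composite: in the wrist view (right) the hole is at (648,125) with the foot directly under it at x≈650. The top view (middle) shows the hole at (388,137) with the shaft pointing into it. Alignment is within about 2 mm, so I'll make a small correction and enter slowly while watching the force.

```bash
python3 -m pendant '[[-2,-1,8,0,0,0,1],[-2,-1,16,0,0,0,1],[-2,-1,22,0,0,0,1],[-2,-1,28,0,0,0,1],[-2,-1,28,0,0,0,1]]'; python3 -m pendant '[[0,0,4,0,0,0,1],[0,0,8,0,0,0,1],[0,0,12,0,0,0,1],[0,0,12,0,0,0,1]]';  python3 goal.py .09
```

```text
time: 9.8
ee_pos: [0.5233, -0.0007, 0.2468]
ee_rot: [0.017, 0.963, -0.069, 0.259]
wrist_force: [0.1, 0.2, -1.2]
width: 0.0235
finger_force: 30.0
time: 10.2
ee_pos: [0.5293, -0.0015, 0.2371]
ee_rot: [0.017, 0.963, -0.069, 0.26]
wrist_force: [-1.1, -0.7, -1.0]
width: 0.0236
finger_force: 30.0
0.09 goal [ 0.5311 -0.0027  0.236 ] shift [1.1 1.  1.9] turn [-0.0022 -0.0026 -0.001 ] in head frame now [-1.1 -0.9 -1.9]
```

```bash
python3 -m pendant '[[0.5,0.5,7,0,0,0,1],[0.5,0.5,14,0,0,0,1],[0.5,0.5,21,0,0,0,1],[0.5,0.5,21,0,0,0,1]]'; python3 -m pendant '[[0,0,5,0,0,0,1],[0,0,10,0,0,0,1],[0,0,14,0,0,0,1],[0,0,14,0,0,0,1]]';  python3 goal.py .055; python3 axis.py a3 | tail -1; python3 - <<'E'
from h import *
import goal as g
rows=[]
for n in("top","wrist"):
    p,d,M,c=load(f"pics/a3_{n}.npz"); u,v=proj(g.mouth,M,c).astype(int); w=30 if n=="top" else 60
    rows.append(cv2.resize(p[v-w:v+w,u-w:u+w],(380,380),interpolation=cv2.INTER_CUBIC))
cv2.imwrite("pics/a3.png",np.hstack(rows)[:,:,::-1])
E
```

```text
time: 10.6
ee_pos: [0.5401, -0.0035, 0.2184]
ee_rot: [0.017, 0.963, -0.069, 0.259]
wrist_force: [-0.4, -0.6, -2.2]
width: 0.024
finger_force: 30.0
time: 11.0
ee_pos: [0.5471, -0.0044, 0.207]
ee_rot: [0.017, 0.963, -0.069, 0.259]
wrist_force: [1.2, -0.9, -1.3]
width: 0.0238
finger_force: 30.0
0.055 goal [ 0.5484 -0.0052  0.2057] shift [0.5 0.5 1.9] turn [-0.0022 -0.0025 -0.001 ] in head frame now [-0.5 -0.5 -1.9]
axis in tool [ 0.2771 -0.0405 -0.96  ] axis pt at nominal origin plane, tool mm [ 7.4 -1.9 20.2]  residual [-0.09  1.9  -1.82]
```

View pics/a3.png

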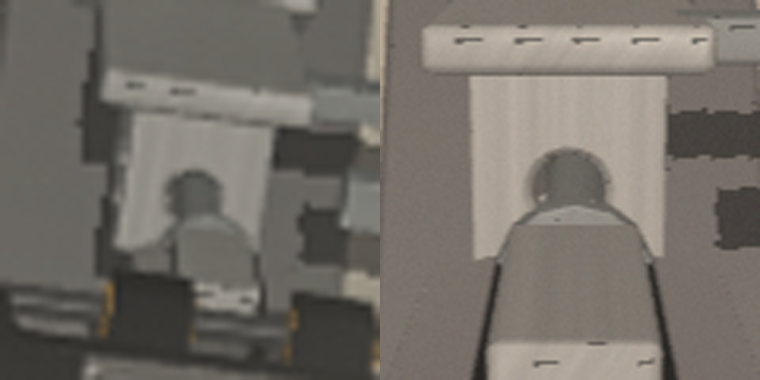

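The shaft is in the bore (wrist view, right): shaft centre x≈575 against hole centre x≈567, so it is about 1.7 mm to the right. I'll shift tool y by -1.5 mm and continue.

```bash
python3 -m pendant '[[0,-1.5,1,0,0,0,1],[0,-1.5,8,0,0,0,1],[0,-1.5,15,0,0,0,1],[0,-1.5,22,0,0,0,1],[0,-1.5,22,0,0,0,1]]'; python3 -m pendant '[[0,0,5,0,0,0,1],[0,0,10,0,0,0,1],[0,0,15,0,0,0,1],[0,0,20,0,0,0,1],[0,0,20,0,0,0,1]]';  python3 goal.py .013
```

```text
time: 11.65
ee_pos: [0.5582, -0.0045, 0.1872]
ee_rot: [0.017, 0.963, -0.069, 0.259]
wrist_force: [-0.4, 0.4, -1.6]
width: 0.0239
finger_force: 30.0
time: 12.15
ee_pos: [0.5683, -0.0059, 0.1706]
ee_rot: [0.017, 0.963, -0.069, 0.259]
wrist_force: [-0.2, -1.0, -1.8]
width: 0.0241
finger_force: 30.0
0.013 goal [ 0.5692 -0.0082  0.1693] shift [0.4 2.1 1.7] turn [-0.0022 -0.0024 -0.0011] in head frame now [-0.4 -2.1 -1.7]
```

```bash
python3 -m pendant '[[0,0,5,0,0,0,1],[0,0,9,0,0,0,1],[0,0,11,0,0,0,1],[0,0,11,0,0,0,1]]'; python3 -m pendant '[[0,0,1,0,0,0,1],[0,0,2,0,0,0,1],[0,0,2,0,0,0,1]]';  python3 goal.py 0
```

```text
time: 12.55
ee_pos: [0.5738, -0.0067, 0.1615]
ee_rot: [0.017, 0.963, -0.069, 0.26]
wrist_force: [-0.1, -0.3, -1.3]
width: 0.024
finger_force: 30.0
time: 12.85
ee_pos: [0.5749, -0.0068, 0.1603]
ee_rot: [0.017, 0.963, -0.069, 0.26]
wrist_force: [-0.7, 0.2, -1.2]
width: 0.0239
finger_force: 30.0
0.0 goal [ 0.5756 -0.0091  0.158 ] shift [-0.2  2.2  2.5] turn [-0.0023 -0.0038 -0.001 ] in head frame now [ 0.2 -2.2 -2.5]
```

```bash
python3 -m pendant '[[0,0,1,0,0,0,1],[0,0,1,0,0,0,0.3],[0,0,1,0,0,0,0.1],[0,0,1,0,0,0,0],[0,0,1,0,0,0,0],[0,0,1,0,0,0,0],[0,0,1,0,0,0,0],[0,0,1,0,0,0,0]]'; python3 - <<'E'
from h import *
import goal as g
for f in range(2):
  for n in("scene","wrist","top"):
    p,d,M,c=shot(n,f"a4_{n}"); X=cloud(d,M,c).reshape(-1,3); r=(X-g.mouth)@np.stack([np.cross(g.hy,g.b),g.hy,g.b],1)
    m=(abs(r[:,0])<.02)&(abs(r[:,1])<.02)&(r[:,2]>.045)&(r[:,2]<.09); print(n,m.sum(),"head top z",np.percentile(r[m,2],[50,90]).round(4),np.median(r[m],0).round(4))
E
```

```text
time: 13.65
ee_pos: [0.5754, -0.0068, 0.1594]
ee_rot: [0.017, 0.963, -0.069, 0.26]
wrist_force: [0.8, -0.4, 0.0]
width: 0.0469
finger_force: 0.0
scene 1 head top z [0.0627 0.0627] [-0.0024 -0.0078  0.0627]
wrist 3351 head top z [0.062  0.0629] [0.0028 0.0014 0.062 ]
top 81 head top z [0.0599 0.063 ] [0.0075 0.0021 0.0599]
scene 1 head top z [0.0619 0.0619] [-0.0022 -0.0082  0.0619]
wrist 3352 head top z [0.062  0.0629] [0.0027 0.0014 0.062 ]
top 80 head top z [0.0605 0.0628] [0.0074 0.0022 0.0605]
```

Released and seated: the head top measures 62 mm above the mouth, exactly as expected. Now I'll retract along the bore and locate the tab.

```bash
python3 -m pendant '[[0,0,-15,0,0,0,0],[0,0,-40,0,0,0,0],[0,0,-80,0,0,0,0],[0,0,-120,0,0,0,0.5],[0,30,-150,0,0,0,1],[0,60,-150,0,0,0,1],[0,60,-150,0,0,0,1],[0,60,-150,0,0,0,1]]'; cat > tab.py <<'E'
from h import *
import goal as g, sys
H=np.stack([np.cross(g.hy,g.b),g.hy,g.b],1)
def rep(tag):
    for n in("wrist","top"):
        p,d,M,c=shot(n,f"{tag}_{n}"); X=cloud(d,M,c).reshape(-1,3); r=(X-g.mouth)@H
        m=(abs(r[:,0])<.012)&(abs(r[:,1])<.012)&(r[:,2]>.05)&(r[:,2]<.08); print(n,"head top",np.median(r[m],0).round(4) if m.sum() else None)
        q=p.reshape(-1,3).max(1)
        m=(r[:,1]<-.06)&(r[:,1]>-.16)&(abs(r[:,2]-.024)<.004)&(abs(r[:,0])<.03); print(" tab top face",m.sum(),np.percentile(r[m],[2,50,98],axis=0).round(4).tolist() if m.sum() else None)
        m=(r[:,1]<-.04)&(r[:,1]>-.25)&(r[:,2]>-.03)&(r[:,2]<.06)&(r[:,0]>.016)&(r[:,0]<.08); print(" rail",m.sum(),np.percentile(r[m],[2,50,98],axis=0).round(4).tolist() if m.sum() else None)
        uv=proj(g.mouth+H@[0,-.06,.02],M,c).astype(int); w=(80 if n=="wrist" else 45); u,v=np.maximum(uv,w); v=min(v,480-w)
        yield cv2.resize(p[v-w:v+w,u-w:u+w],(390,390),interpolation=cv2.INTER_CUBIC)
if __name__=="__main__":
    cv2.imwrite(f"pics/{sys.argv[1]}.png",np.hstack(list(rep(sys.argv[1])))[:,:,::-1])
    P,T=tool(); print("TCP in head mm",((P-g.mouth)@H*1e3).round(1),"F in head",(telemetry.read_state()["wrist_force"]@H).round(1))
E
python3 tab.py t1
```

```text
time: 14.75
ee_pos: [0.4917, -0.0564, 0.2887]
ee_rot: [0.017, 0.963, -0.07, 0.26]
wrist_force: [-0.1, 0.2, -0.1]
width: 0.0102
finger_force: 0.0
wrist head top [ 0.0007 -0.0001  0.0619]
 tab top face 324 [[-0.011, -0.1281, 0.021], [0.0012, -0.1219, 0.0239], [0.0132, -0.1167, 0.0257]]
 rail 1950 [[0.0177, -0.1634, -0.0267], [0.0339, -0.1049, -0.0156], [0.0405, -0.0433, -0.0117]]
top head top [-0.0004  0.0004  0.0612]
 tab top face 67 [[-0.0133, -0.128, 0.0205], [-0.0009, -0.1228, 0.0232], [0.0109, -0.1173, 0.027]]
 rail 507 [[0.0175, -0.164, -0.0287], [0.0332, -0.1053, -0.0169], [0.0394, -0.0429, -0.0117]]
TCP in head mm [ -0.2 -58.3 170.8] F in head [0.  0.  0.6]
```

View pics/t1.png

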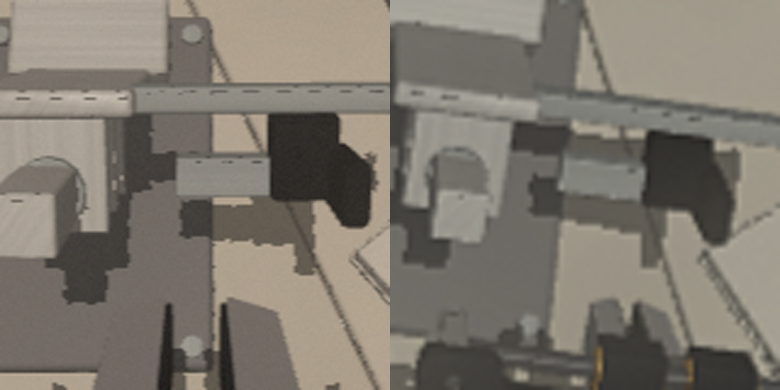

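The tab (wrist view, left) is at (305,165). Its outer face is at head y = -128 mm and its top at z = +24 mm, while the rail stays below z = -11 mm, so the fingertips at z ≈ +2 mm clear it. I'll go out past the tab and then down.

```bash
python3 -m pendant '[[0,35,0,0,0,0,1],[-1,70,0,0,0,0,1],[-2,107,0,0,0,0,1],[-2,107,40,0,0,0,1],[-2,107,80,0,0,0,1],[-2,107,115,0,0,0,1],[-2,107,140,0,0,0,1],[-2,107,140,0,0,0,1]]'; python3 -m pendant '[[0,0,15,0,0,0,1],[0,0,28,0,0,0,1],[0,0,28,0,0,0,1],[0,0,28,0,0,0,1]]'; python3 tab.py t2
```

```text
time: 15.65
ee_pos: [0.5442, -0.1687, 0.1619]
ee_rot: [0.015, 0.964, -0.068, 0.256]
wrist_force: [-0.3, 0.1, 0.2]
width: 0.0009
finger_force: 0.0
time: 16.05
ee_pos: [0.5591, -0.1725, 0.1432]
ee_rot: [0.017, 0.963, -0.069, 0.26]
wrist_force: [-0.5, -0.0, -0.0]
width: 0.0004
finger_force: 0.0
wrist head top None
 tab top face 1120 [[-0.0072, -0.158, 0.0205], [0.0045, -0.124, 0.0238], [0.0133, -0.1175, 0.0261]]
 rail 6398 [[0.0174, -0.1641, -0.0288], [0.0343, -0.1066, -0.0158], [0.0407, -0.0432, -0.0121]]
top head top [0.     0.0006 0.0609]
 tab top face 52 [[-0.003, -0.1565, 0.0205], [0.0046, -0.1241, 0.0229], [0.0112, -0.1176, 0.0264]]
 rail 505 [[0.0173, -0.164, -0.0287], [0.033, -0.105, -0.0169], [0.0396, -0.0435, -0.0119]]
TCP in head mm [-1.000e-01 -1.654e+02  4.000e+00] F in head [ 0.3 -0.5 -0.5]
```

```bash
python3 -m pendant '[[-2,-10,2,0,0,0,1],[-2,-18,2,0,0,0,1],[-2,-24,2,0,0,0,1],[-2,-28,2,0,0,0,1],[-2,-32,2,0,0,0,1],[-2,-36,2,0,0,0,1],[-2,-36,2,0,0,0,1]]'; python3 tab.py t3 | grep -E "TCP|tab"
```

```text
time: 16.85
ee_pos: [0.5634, -0.1368, 0.1398]
ee_rot: [0.017, 0.963, -0.069, 0.26]
wrist_force: [0.2, 0.3, 0.2]
width: 0.0002
finger_force: 0.0
 tab top face 1315 [[-0.0078, -0.1393, 0.0205], [0.0064, -0.1122, 0.0239], [0.0134, -0.1053, 0.0273]]
 tab top face 58 [[-0.0041, -0.1379, 0.0204], [0.0044, -0.1122, 0.0229], [0.0111, -0.1051, 0.0267]]
TCP in head mm [  -2.7 -129.2    1.1] F in head [ 0.1 -0.8 -0.3]
```

The jaw moves with the finger; the tab has gone 12 mm.

```bash
python3 -m pendant '[[0,-4,0,0,0,0,1],[0,-9,0,0,0,0,1],[0,-14,0,0,0,0,1],[0,-19,0,0,0,0,1],[0,-24,0,0,0,0,1],[0,-27,0,0,0,0,1],[0,-27,0,0,0,0,1]]'; python3 -m pendant '[[0,-1,0,0,0,0,1],[0,-2,0,0,0,0,1],[0,-2,0,0,0,0,1]]'; python3 tab.py t4 | grep -E "TCP|tab"
```

```text
time: 17.65
ee_pos: [0.5671, -0.1098, 0.1398]
ee_rot: [0.017, 0.963, -0.069, 0.26]
wrist_force: [-0.2, 0.2, -0.7]
width: 0.0005
finger_force: 0.0
time: 17.95
ee_pos: [0.5672, -0.1086, 0.1398]
ee_rot: [0.017, 0.963, -0.069, 0.26]
wrist_force: [-1.0, -0.9, 0.7]
width: -0.0
finger_force: 0.5
 tab top face 1330 [[-0.0081, -0.1111, 0.0204], [0.0061, -0.0838, 0.0239], [0.0134, -0.0769, 0.0272]]
 tab top face 57 [[-0.0041, -0.11, 0.0203], [0.0044, -0.084, 0.023], [0.0115, -0.0767, 0.0261]]
TCP in head mm [  -3.  -100.5    1.3] F in head [-0.1 -0.1 -0.3]
```

```bash
for i in 1; do python3 -m pendant '[[0,-1,0,0,0,0,1],[0,-2,0,0,0,0,1],[0,-2,0,0,0,0,1]]'; done; python3 -m pendant '[[0,-1,0,0,0,0,1],[0,-1,0,0,0,0,1],[0,-1,0,0,0,0,1]]'; python3 tab.py t5 | grep -E "TCP|tab"
```

```text
time: 18.35
ee_pos: [0.5676, -0.1067, 0.1398]
ee_rot: [0.017, 0.963, -0.069, 0.26]
wrist_force: [-0.6, -1.2, 0.9]
width: 0.0007
finger_force: 0.9
time: 18.65
ee_pos: [0.5678, -0.1056, 0.1398]
ee_rot: [0.017, 0.963, -0.069, 0.26]
wrist_force: [-1.1, -1.5, 1.0]
width: 0.0004
finger_force: 0.8
 tab top face 1320 [[-0.008, -0.1079, 0.0204], [0.0062, -0.0807, 0.0239], [0.0133, -0.0738, 0.0272]]
 tab top face 62 [[-0.0039, -0.1074, 0.0206], [0.0046, -0.0809, 0.0233], [0.0115, -0.0738, 0.0272]]
TCP in head mm [ -3.  -97.5   1.2] F in head [ 0.4 -1.5  0.6]
```

```bash
python3 -m pendant '[[0,-1,0,0,0,0,1],[0,-1,0,0,0,0,1],[0,-1,0,0,0,0,1]]'; python3 -m pendant '[[0,-1,0,0,0,0,1],[0,-1,0,0,0,0,1],[0,-1,0,0,0,0,1]]'; python3 tab.py t6 | grep -E "TCP|tab"
```

```text
time: 19.05
ee_pos: [0.568, -0.1047, 0.1398]
ee_rot: [0.017, 0.963, -0.069, 0.26]
wrist_force: [-0.5, -1.8, 0.5]
width: 0.0006
finger_force: 0.8
time: 19.35
ee_pos: [0.5681, -0.1037, 0.1398]
ee_rot: [0.017, 0.963, -0.069, 0.26]
wrist_force: [-1.5, -1.6, -0.2]
width: 0.0001
finger_force: 1.0
 tab top face 1318 [[-0.0079, -0.106, 0.0204], [0.0063, -0.0788, 0.024], [0.0134, -0.072, 0.0275]]
 tab top face 58 [[-0.0042, -0.1053, 0.0202], [0.0044, -0.079, 0.0229], [0.0116, -0.0725, 0.0267]]
TCP in head mm [ -2.9 -95.6   1.2] F in head [-0.6 -2.4  0.4]
```

```bash
python3 -m pendant '[[0,-1,0,0,0,0,1],[0,-1,0,0,0,0,1],[0,-1,0,0,0,0,1]]'; python3 -m pendant '[[0,-1,0,0,0,0,1],[0,-1,0,0,0,0,1],[0,-1,0,0,0,0,1]]'; python3 tab.py t7 | grep -E "TCP|tab|top"
```

```text
time: 19.75
ee_pos: [0.5682, -0.1032, 0.1398]
ee_rot: [0.018, 0.963, -0.069, 0.26]
wrist_force: [-2.7, -4.7, 0.3]
width: 0.0007
finger_force: 2.4
time: 20.05
ee_pos: [0.5683, -0.103, 0.1399]
ee_rot: [0.019, 0.963, -0.069, 0.26]
wrist_force: [-4.0, -7.6, -0.3]
width: 0.0004
finger_force: 4.1
wrist head top [ 0.0041 -0.0029  0.0614]
 tab top face 1305 [[-0.0079, -0.1051, 0.0205], [0.0062, -0.078, 0.0239], [0.0133, -0.0711, 0.0275]]
top head top [0.0005 0.0005 0.0613]
 tab top face 55 [[-0.004, -0.1052, 0.0203], [0.0051, -0.078, 0.023], [0.0118, -0.0714, 0.0269]]
TCP in head mm [ -2.8 -94.8   1.2] F in head [-2.5 -9.1  1.3]
```

Contact: the force rises to 8–9 N with the jaw stopped. I'll press 1 mm more, hold, and then back away.

```bash
python3 -m pendant '[[0,-1,0,0,0,0,1],[0,-1,0,0,0,0,1],[0,-1,0,0,0,0,1],[0,-1,0,0,0,0,1],[0,-1,0,0,0,0,1]]'; python3 -m pendant '[[0,2,0,0,0,0,1],[0,10,0,0,0,0,1],[0,35,0,0,0,0,1],[0,60,0,0,0,0,1],[0,60,0,0,0,0,1],[0,60,0,0,0,0,1]]'; python3 tab.py t8; python3 -m pendant '[[0,0,-40,0,0,0,1],[0,0,-80,0,0,0,1],[0,0,-120,0,0,0,1],[0,0,-160,0,0,0,1],[0,0,-160,0,0,0,1],[0,0,-160,0,0,0,1]]'; python3 tab.py t9
```

```text
time: 20.65
ee_pos: [0.5683, -0.1028, 0.1399]
ee_rot: [0.019, 0.963, -0.069, 0.26]
wrist_force: [-5.8, -11.0, -0.3]
width: 0.0007
finger_force: 5.8
time: 21.25
ee_pos: [0.56, -0.16, 0.1396]
ee_rot: [0.017, 0.963, -0.07, 0.26]
wrist_force: [0.1, -0.5, -0.3]
width: 0.0004
finger_force: 0.0
wrist head top None
 tab top face 1505 [[-0.0106, -0.1577, 0.0203], [0.0045, -0.0794, 0.0238], [0.0133, -0.072, 0.0272]]
 rail 6563 [[0.0172, -0.1641, -0.0274], [0.034, -0.0867, -0.0158], [0.0407, -0.0431, -0.0121]]
top head top [0.     0.0006 0.0611]
 tab top face 79 [[-0.0123, -0.1525, 0.0202], [0.0008, -0.0781, 0.0228], [0.0112, -0.0715, 0.0269]]
 rail 509 [[0.0172, -0.1641, -0.0293], [0.0331, -0.0911, -0.0168], [0.0395, -0.0431, -0.0115]]
TCP in head mm [  -3.3 -151.5    1.1] F in head [-0.   0.4 -0.1]
time: 21.95
ee_pos: [0.4802, -0.1482, 0.2786]
ee_rot: [0.018, 0.963, -0.069, 0.261]
wrist_force: [0.1, 0.8, -0.4]
width: 0.0003
finger_force: 0.0
wrist head top [ 0.0002 -0.0018  0.0617]
 tab top face 348 [[-0.0116, -0.0826, 0.0207], [0.0012, -0.0776, 0.0238], [0.0131, -0.0716, 0.0253]]
 rail 2046 [[0.0171, -0.1645, -0.0239], [0.0331, -0.0885, -0.0157], [0.0406, -0.0431, -0.0119]]
top head top [0.0009 0.0006 0.061 ]
 tab top face 70 [[-0.013, -0.0823, 0.0201], [-0.0002, -0.0765, 0.0226], [0.0124, -0.0713, 0.0257]]
 rail 503 [[0.018, -0.1641, -0.0288], [0.0332, -0.0925, -0.017], [0.0393, -0.0432, -0.0114]]
TCP in head mm [  -4.9 -151.9  159.9] F in head [-0.8 -0.9 -0.6]
```

View pics/t9.png

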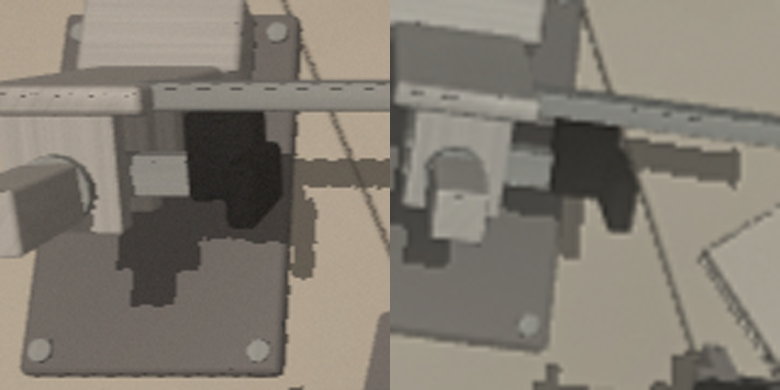

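The spindle is seated, with its head at (40,215) in the left picture and the head top still at 62 mm. The jaw is closed against the shaft, its tab at (232,160), which puts the joint at about 0.046 to 0.047. The robot is clear, so I'm handing in.

```bash
python3 -c "
from rig import order; print(order.finish_job())"
```

```text
the job is handed in; nothing more can be done
None
```

The job is handed in (the judge returned no verdict): the steel spindle is threaded through all three lugs, seated on its collar and released, the jaw was pushed with about 12 N until it pressed on the shaft (joint about 0.047), and the robot ended clear of everything.

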